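# Hold back the mixer's belt tensioner

## Robot

A 7-joint arm with a two-finger parallel gripper is mounted at the origin on the work surface. World frame = base frame: x ahead of the robot, y to its left, z up, the work surface at z = 0. Lengths are in mm, angles in rad, forces in N, time in s.
With the tool pointing down it reaches from about 425 to 825 mm from the base axis. Payload 3.6 kg.
Tool frame: the origin (TCP) lies at the very end of the fingers, on their centre line; the grasp point (between the pads) lies 19 mm behind it; z points along the fingers, y is the line along which they close (so a half turn about z gives the same grasp; the last joint's range is limited). The gripper opens to 93 mm and grips with 3 to 60 N. Pads are 15 mm wide; open, the fingers measure 128 mm over their backs; the gripper's body (75 mm by 188 mm) begins 65 mm behind the grasp point.
Start: joints at [-1.165, 0.615, -0.013, 1.423, 0.008, 1.103, -0.04], TCP at [271.993, 590.323, 218.64] pointing down, gripper open.
Joint ranges: [-3.12, 3.12], [-0.3, 2.06], [-1.34, 1.32], [0.26, 2.42], [-1.36, 4.5], [0.01, 1.98], [-2.84, 2.84]. Speed limits (rad/s): [2.79, 2.79, 3.14, 3.14, 3.14, 3.14, 3.14].

## Interface

Orientations are given as a unit quaternion [x, y, z, w].
In Python, from plant import arm, snapshot gives the robot as it stands (arm), with the cameras as plain functions.
- The arm moves only by the tool advance, called after "Emit:" in YAML: its name, and indented under it one key for each argument. Schema: {"type":"object","properties":{"moves":{"type":"array","items":{"type":"array","items":{"type":"array","items":{"type":"number"},"minItems":6,"maxItems":6},"minItems":1,"maxItems":8},"minItems":1,"maxItems":1},"jaw":{"type":"number"},"force":{"type":"number"},"only":{"type":"string"},"quiet":{"type":"boolean"},"lines":{"type":"string"}},"required":["moves"],"additionalProperties":false}. moves is a list that holds a single list of rows (three levels of brackets), with 1 to 8 rows, each of 6 numbers: dx, dy, dz in shares of the most that a row can go, 1 being 50 mm, then a rotation vector rx, ry, rz in fractions of the full range, 1 being 2 rad; each row shifts and turns the commanded pose from where the row before left it, along the tool's axes as they then stand; what a row does not reach is not made up. A row lasts 1/10 s, in which the tool goes at most 50 mm and 0.15 rad, less where a joint would pass 70% of its speed; a pose out of reach is approached as far as the arm can. jaw is the finger opening in mm, set as the call begins (left out keeps the last). The fingers move at their own pace and stop on an object; force is the grip in N (left out, the last holds). Time passes only in rows, so rows that do not move let the fingers close. The tool returns the time, the measured TCP pose, the force, the opening and the grip force at its end. only (a regular expression) keeps the lines of the reply that match it, lines (a string "A,B") keeps lines A to B, and quiet returns only ok. A shift or turn number past 1, either way, is cut back to 1. Input that does not fit is refused with a message, and nothing moves.
- arm.state(): the state, without advancing time (a new reading comes with each control period).
- snapshot(name): name is "side" or "top"; returns a dict with "color" (400x640x3 uint8, blue, green, red), "intrinsics" (3x3 intrinsics, pixels), "k1" (the pictures are not rectified: a ray, as slopes to the right and down, at radius r is drawn at 1 + k1 r^2 times it, then the intrinsics apply), "xyz" and "rotation" of the camera in the world. Camera axes: x right, y up, looking along -z (the intrinsics and any distortion apply to the point x, -y, -z); pixel columns grow to the right and rows downward; lengths in mm; the calibration is good to about 2 mm. A picture is of the moment at which its call begins. There is no depth.
- arm.finish_job(): hands the job in; it is judged then, once.
The state is a dict: "time_s": time; "joint_positions": joint angles; "joint_vel": joint speeds; "joint_efforts": joint torques, N m; "eef_pos": TCP position; "eef_rot": TCP orientation; "wrist_force": force on the tool from outside, world axes, zero at the start; "wrist_torque": the same for the moment, N m; "grip_width": finger opening in mm; "grip_force": force on a finger pad.
Only numpy, scipy, OpenCV 4.12 (cv2) and the standard library are available. Lean on these libraries where they do the work, as an engineer would, in place of code of your own. Each camera call takes 0.05 s, during which the arm holds its last target. There are 200 camera calls.

## Task

On this mixer's drive head only one spindle has its big pulley back on; the other carries just a spacer ring. On the side with the pulley, push the sprung tensioner lever by its black handle back past the click of its ratchet and on, all the way back to its rear stop, and finish while holding it there so that the belt can be slipped on (the catch alone leaves too little slack, so do not let go). Leave the other tensioner and everything lying about as they are.

Things in the scene. Friction and masses are not known exactly. Their poses are not given: they have to be found in the camera images.
- drive_head: Drive head of a twin-spindle dough mixer, fixed on two battens, hood off: grey housing with a flat steel deck (x -135 to 145, y +-217 mm, top at z 128). Origin on the table under the deck; x away from the robot, y to its left. In the middle a small motor pulley (44 mm across, top 46 mm above the deck); left (+y) and right (-y) mirror-image sets of spindle, tensioner and pawl.
- pulley: The big aluminium V-belt pulley fitted on one of the two spindles (84 mm across, 24 mm high, top 46 mm above the deck). Origin at the centre of its underside. Which spindle carries it changes from start to start.
- spacer: Plain steel spacer ring (31 mm across, 9 mm high) alone on the other spindle, whose bare shaft (20 mm across, top 54 mm above the deck) stands up through it. Origin at the centre of its underside.
- spare_pulley: The other spindle's pulley, 84 mm across and 24 mm high, lying loose on the table, not on the head. Bystander; origin at the centre of its underside.
- spindle_nut: Loose hexagon nut, 30 mm across, 13 mm high, on the deck near the front edge in the middle. Bystander; origin under its centre.
- washer: Loose washer, 34 mm across, 4 mm high, on the deck near its front left corner. Bystander; origin under its centre.
- wrench: Loose 200 mm spanner on the table to the right of the head. Bystander; lies along its x.
- screwdriver: Loose 200 mm screwdriver on the table to the left of the head. Bystander; lies along its x.
- kneading_arm0: Loose bent steel kneading arm, about 165 mm long, on the table to the right of the head. Bystander; shank along its x.
- kneading_arm1: A second kneading arm like the first, on the table to the front left. Bystander.
- spray_bottle: White sanitiser bottle with a yellow cap, 72 mm across, 160 mm high, standing on the table to the left. Bystander; origin under its centre.
- left_spindle (a point): Point on the axis of the left spindle, at the shoulder 22 mm above the deck on which a pulley or spacer sits (60, +150, 150 mm in the head's frame).
- left_pivot (a point): Point on the pivot axis of the left tensioner, on the deck's top (6, +35, 128 mm in the head's frame).
- left_handle (a point): Axis of the left lever's handle, where a hand takes it: an upright round black post 18 mm across, 125 mm from the pivot axis, from 22 to 82 mm above the deck; this point is 65 mm above the deck. At rest it is at (-31, +154) mm in the head's frame, fully back at (-92, +113). Clear all round above 46 mm over the deck; lower down the pulley's rim is 39 mm away.
- left_lever: Lever of the left tensioner, one piece with it: dogleg steel plate 22 mm wide, 15 to 22 mm above the deck, with a white idler roller (32 mm across) at the bend and the handle post at its end. Origin on the pivot axis on the deck's top; turns with the tensioner.
- left_tensioner (a joint): Swing of the left tensioner about its pivot, rad: 0 = sprung forward on its front buffer (its start), 0.60 = fully back on its rear stop. From above it swings back anticlockwise, handle towards the robot and inwards. Spring: about 5 N at the handle at 0, 11 N at 0.60, plus 1 to 2 N while the tooth lifts the pawl (0.13 to 0.35). Click at 0.44; let go past it, it is caught at 0.42.
- left_pawl (a joint): Pawl slider of the left tensioner, m: a small sprung bar in a guide block on the robot's side of the pivot, its round nose on the edge of the tensioner's toothed disc. 0 = home; the tooth lifts it up to about 0.006 towards the robot as the lever is pushed back, then it clicks home to 0 behind the tooth.
- right_spindle (a point): Point on the axis of the right spindle, at the shoulder 22 mm above the deck on which a pulley or spacer sits (60, -150, 150 mm in the head's frame).
- right_pivot (a point): Point on the pivot axis of the right tensioner, on the deck's top (6, -35, 128 mm in the head's frame).
- right_handle (a point): Axis of the right lever's handle, where a hand takes it: an upright round black post 18 mm across, 125 mm from the pivot axis, from 22 to 82 mm above the deck; this point is 65 mm above the deck. At rest it is at (-31, -154) mm in the head's frame, fully back at (-92, -113). Clear all round above 46 mm over the deck; lower down the pulley's rim is 39 mm away.
- right_lever: Lever of the right tensioner, one piece with it: dogleg steel plate 22 mm wide, 15 to 22 mm above the deck, with a white idler roller (32 mm across) at the bend and the handle post at its end. Origin on the pivot axis on the deck's top; turns with the tensioner.
- right_tensioner (a joint): Swing of the right tensioner about its pivot, rad: 0 = sprung forward on its front buffer (its start), 0.60 = fully back on its rear stop. From above it swings back clockwise, handle towards the robot and inwards. Spring: about 5 N at the handle at 0, 11 N at 0.60, plus 1 to 2 N while the tooth lifts the pawl (0.13 to 0.35). Click at 0.44; let go past it, it is caught at 0.42.
- right_pawl (a joint): Pawl slider of the right tensioner, m: a small sprung bar in a guide block on the robot's side of the pivot, its round nose on the edge of the tensioner's toothed disc. 0 = home; the tooth lifts it up to about 0.006 towards the robot as the lever is pushed back, then it clicks home to 0 behind the tooth.

How it is judged:
By the outcome, as a careful person would: the job done as asked, in the order asked, and still so for the second after the job is handed in, while the arm keeps its last pose, push and grip.
It also fails if it takes over 32 s, if anything falls off the work surface, if the arm or the gripper's body presses on something with over 40 N, if the wrist force passes 120 N, or if a joint passes its speed limit or range.

## Working session

There is one attempt and no reset: what is moved stays moved. The work goes in short steps, Python scripts to look and compute and a tool call to move; the robot and the scene stay as the last step left them, time stands still between calls to the robot, and variables do not carry over. Pictures are saved under pics/ and viewed, at most 10 in all, crops included, and the job is handed in when it is done.

```bash
ls; mkdir -p pics; python3 - <<'E'
from plant import arm, snapshot
import cv2
for n in("top","side"):
    s=snapshot(n); cv2.imwrite(f"pics/{n}0.png",s["color"])
    print(n,s["intrinsics"],s["k1"],s["xyz"],s["rotation"])
st=arm.state();print(st["time_s"],st["eef_pos"],st["eef_rot"],st["grip_width"])
E
```

```text
pics
plant.py
top [[377.58261609   0.         318.28986417]
 [  0.         377.58261609 204.33961617]
 [  0.           0.           1.        ]] -0.03193167383327399 [ 299.99576474  -67.63714558 1147.90840641] [-0.07677924  0.07952942  0.70527729 -0.70025992]
side [[494.1921892    0.         326.29575649]
 [  0.         494.1921892  203.30125168]
 [  0.           0.           1.        ]] -0.07315160545339372 [ 441.03696059 1244.90806563 1136.87029547] [-0.00470826  0.44539771  0.89496775 -0.02512832]
0.1 [271.7318082  589.70108492 217.58216821] [ 2.14183158e-01  9.76792821e-01 -1.14297591e-03 -2.30505056e-04] 93.11654982947613
```

View pics/top0.png

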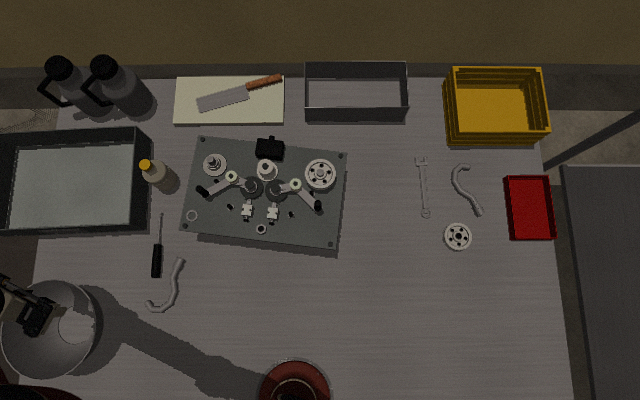

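View pics/side0.png

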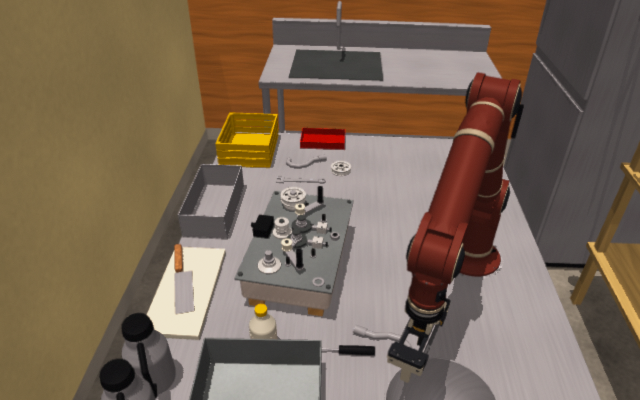

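The pulley is on the right-hand spindle: it is at about (320,173) in the top view, and the left spindle at (214,163) shows only the spacer. The right handle is at about (318,207) in top and (320,193) in side. Next I'll locate the head and the handle.

```bash
cat >h.py <<'E'
import numpy as np,cv2
from scipy.spatial.transform import Rotation as R
def cast(s,px,z):
    px=np.asarray(px,float).reshape(-1,1,2)
    d=cv2.undistortPoints(px,s["intrinsics"],np.array([s["k1"],0,0,0,0.]))[:,0]
    d=R.from_quat(s["rotation"]).apply(np.c_[d[:,0],-d[:,1],-np.ones(len(d))])
    c=np.asarray(s["xyz"]); return c+d*((z-c[2])/d[:,2])[:,None]
E
python3 - <<'E'
from plant import arm, snapshot
from h import *
T=snapshot("top");S=snapshot("side")
c=T["color"]
# deck region: greenish grey
hsv=cv2.cvtColor(c,cv2.COLOR_BGR2HSV)
print("deck",c[215,215],c[230,310],"table",c[260,250],c[150,370])
g=c.astype(int)
m=((g[...,1]-g[...,2]>=2)&(g.sum(2)>150)).astype(np.uint8)*255
roi=np.zeros_like(m);roi[125:265,170:360]=m[125:265,170:360]
roi=cv2.morphologyEx(roi,cv2.MORPH_CLOSE,np.ones((9,9)))
cs,_=cv2.findContours(roi,cv2.RETR_EXTERNAL,cv2.CHAIN_APPROX_NONE)
k=max(cs,key=cv2.contourArea);print("area",cv2.contourArea(k))
P=cast(T,k[:,0],128)
r=cv2.minAreaRect(P[:,:2].astype(np.float32));print("rect",r,cv2.boxPoints(r))
a=cv2.resize(c[130:260,175:355],None,fx=4.2,fy=4.2,interpolation=cv2.INTER_CUBIC)
a=np.clip(a.astype(float)*1.6,0,255).astype(np.uint8);cv2.imwrite("pics/topc.png",a)
b=S["color"][180:300,235:365];b=cv2.resize(b,None,fx=4.8,fy=4.8,interpolation=cv2.INTER_CUBIC)
cv2.imwrite("pics/sidec.png",b)
E
```

```text
deck [60 65 65] [68 72 73] table [87 88 94] [87 89 95]
area 12334.0
rect ((562.1624755859375, 79.88092041015625), (432.9794921875, 297.44439697265625), 82.41018676757812) [[ 386.14923 -115.06891]
 [ 680.98773 -154.35541]
 [ 738.1757   274.83075]
 [ 443.33722  314.11725]]
```

View pics/topc.png

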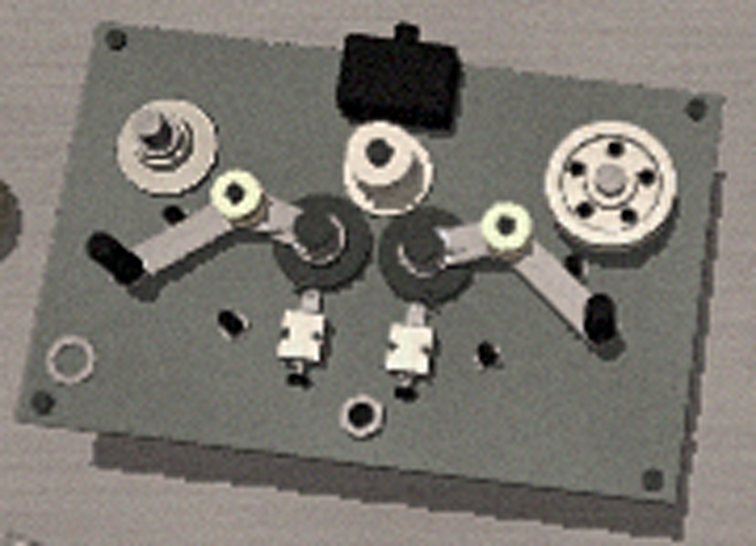

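View pics/sidec.png

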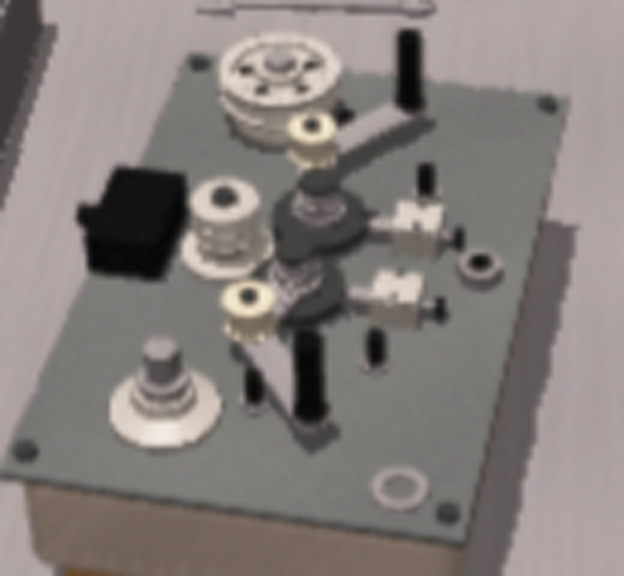

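The crops are clear. In the top crop the deck corners are (98,22), (724,95), (682,500) and (15,422), and the right post runs from its top at about (600,300) to its foot at about (603,335). In the side crop the right post runs from its top at (408,35) to its foot at (408,105).

```bash
cat >>h.py <<'E'
def fit(A,B):  # B = R A + t in the plane
    A=np.array(A,float);B=np.array(B,float);a=A-A.mean(0);b=B-B.mean(0)
    th=np.arctan2((a[:,0]*b[:,1]-a[:,1]*b[:,0]).sum(),(a*b).sum())
    M=np.array([[np.cos(th),-np.sin(th)],[np.sin(th),np.cos(th)]])
    t=B.mean(0)-M@A.mean(0);return th,M,t,np.abs(A@M.T+t-B).max()
E
python3 - <<'E'
from plant import arm, snapshot
from h import *
T=snapshot("top");S=snapshot("side")
f=lambda p,o,k:(np.array(p)+.5)/k-.5+o
tp=f([(98,22),(724,95),(682,500),(15,422)],(175,130),4.2)
sp=f([(572,97),(465,543),(0,475)],(235,180),4.8)
H=[(145,217),(145,-217),(-135,-217),(-135,217)]
for n,A,B in(("top",H,cast(T,tp,128)[:,:2]),("side",[H[2],H[3],H[0]],cast(S,sp,128)[:,:2])):
    th,M,t,e=fit(A,B);print(n,th,t,"err",e)
    for q in[(-31,-154),(-92,-113),(6,-35),(60,-150)]:print(q,M@q+t)
# posts by dark mask
for n,s,(x0,y0,x1,y1) in(("top",T,(308,190,328,222)),("side",S,(312,180,330,206))):
    m=(s["color"].max(2)[y0:y1,x0:x1]<32).astype(np.uint8)
    k,l,st,c=cv2.connectedComponentsWithStats(m)
    for i in range(1,k):
        if st[i,4]>15:
            x,y,w,h,a=st[i]; print(n,x+x0,y+y0,w,h,a,c[i]+(x0,y0),"ctr@z180",cast(s,c[i]+(x0,y0),180))
E
```

```text
top -0.12648915072616654 [566.80941301  77.70149205] err 1.549223954538121
(-31, -154) [516.62964739 -71.15747182]
(-92, -113) [461.28921921 -22.78974488]
(6, -35) [568.34615403  42.22419752]
(60, -150) [607.4072485  -78.66927169]
side -0.13115541020302934 [562.26769785  83.62217772] err 1.6543560556838202
(-31, -154) [511.39386651 -65.00101456]
(-92, -113) [456.27973636 -16.37558235]
(6, -35) [563.63887648  48.13809863]
(60, -150) [602.13542745 -72.93632297]
top 314 200 8 13 72 [317.43055556 205.73611111] ctr@z180 [[514.21371383 -69.96626659 180.        ]]
side 318 187 5 16 55 [319.74545455 194.96363636] ctr@z180 [[513.6016954  -63.24729773 180.        ]]
```

Units first: shifts go in shares of 50 mm and turns go in shares of 2 rad. So -45 mm is -0.9, -33 mm is -0.66.

Emit:
advance:
  moves:
    - [[0,0,-0.9,0,0,0],[0,0,-0.9,0,0,0],[-0.66,-0.66,0,0,0,0],[-0.66,-0.66,0,0,0,0],[-0.66,-0.66,0,0,0,0],[-0.66,-0.66,0,0,0,0],[-0.66,-0.66,0,0,0,0],[-0.66,-0.66,0,0,0,0]]
  jaw: 40

```text
time_s: 1.1
eef_pos: [369.4, 325.7, 308.9]
eef_rot: [0.214, 0.977, 0.0, 0.0]
wrist_force: [0.8, 0.8, -0.1]
grip_width: 40.6
grip_force: 0.0
```

Emit:
advance:
  moves:
    - [[-0.66,-0.66,0,0,0,0],[-0.66,-0.66,0,0,0,0],[-0.66,-0.66,0,0,0,0],[-0.66,-0.66,0,0,0,0],[-0.66,-0.66,0,0,0,0],[-0.66,-0.66,0,0,0,0],[-0.66,-0.66,0,0,0,0],[-0.66,-0.66,0,0,0,0]]

```text
time_s: 1.9
eef_pos: [498.6, -24.3, 308.9]
eef_rot: [0.214, 0.977, 0.0, 0.0]
wrist_force: [0.4, -0.3, 0.0]
grip_width: 40.1
grip_force: 0.0
```

Emit:
advance:
  moves:
    - [[0,0,0,0,0,0.075],[0,0,0,0,0,0.075],[0,0,0,0,0,0.075],[0,0,0,0,0,0.075],[0,0,0,0,0,0.075],[0,0,0,0,0,0.075],[0,0,0,0,0,0.075],[0,0,0,0,0,0.075]]

```text
time_s: 2.7
eef_pos: [498.1, -22.5, 308.7]
eef_rot: [0.73, 0.683, 0.0, -0.0]
wrist_force: [0.3, 0.8, 0.4]
grip_width: 39.8
grip_force: 0.0
```

Emit:
advance:
  moves:
    - [[0,0,0,0,0,0.075],[0,0,0,0,0,0.075],[0,0,0,0,0,0.035],[0,0,0,0,0,0],[0,0,0,0,0,0]]

```text
time_s: 3.2
eef_pos: [498.2, -22.5, 308.7]
eef_rot: [0.841, 0.54, -0.0, -0.0]
wrist_force: [-0.1, -0.3, 0.1]
grip_width: 40.1
grip_force: 0.0
```

```bash
python3 - <<'E'
from plant import arm, snapshot
from h import *
s=arm.state();p=np.array(s["eef_pos"]);Q=R.from_quat(s["eef_rot"])
print(s["time_s"],p,Q.as_matrix().round(3),np.round(s["joint_positions"],2),s["grip_width"],s["wrist_force"])
print("tool delta",Q.inv().apply(np.array([514,-68,180])-p))
E
```

```text
3.2 [498.20380407 -22.47255665 308.65612954] [[ 0.416  0.909 -0.   ]
 [ 0.909 -0.416  0.   ]
 [-0.    -0.    -1.   ]] [-0.41  0.33  0.57  1.72 -0.19  1.15 -0.21] 40.08176613185201 [-0.104447   -0.32391148  0.12088359]
tool delta [-34.82626998  33.32276545 128.65221255]
```

To row units: 45 mm is 0.9, -35 mm is -0.7.

Emit:
advance:
  moves:
    - [[-0.7,0.66,0,0,0,0],[0,0,0.9,0,0,0],[0,0,0.6,0,0,0],[0,0,0,0,0,0],[0,0,0,0,0,0]]

```text
time_s: 3.7
eef_pos: [514.0, -68.2, 234.2]
eef_rot: [0.842, 0.54, 0.0, 0.0]
wrist_force: [-0.7, -0.2, -0.0]
grip_width: 39.9
grip_force: 0.0[ WARN:0@2.709] global loadsave.cpp:1063 imwrite_ Unsupported depth image for selected encoder is fallbacked to CV_8U.
```

```bash
python3 - <<'E'
from plant import arm, snapshot
from h import *
o=[]
for n,(x,y) in(("top",(317,200)),("side",(320,185))):
    c=snapshot(n)["color"][y-30:y+30,x-32:x+32]
    o.append(cv2.resize(c,None,fx=6,fy=6,interpolation=cv2.INTER_CUBIC))
cv2.imwrite("pics/chk.png",np.clip(np.hstack(o)*1.5,0,255))
E
```

```text
(no output)
```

View pics/chk.png

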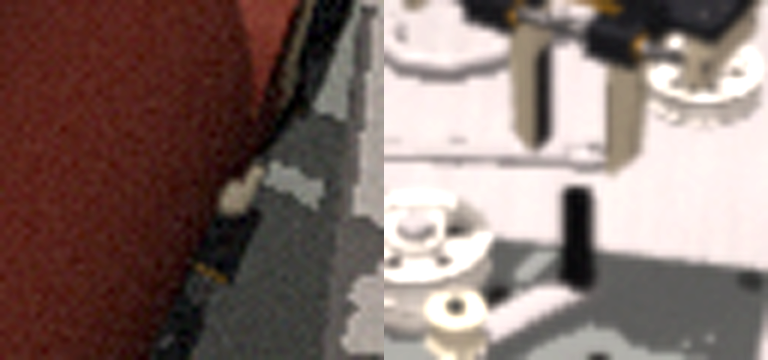

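In the side view the two fingertips (crop columns 530 and 622) straddle the post (column 577) evenly. I'll descend and grip.

Emit:
advance:
  moves:
    - [[0,0,0.54,0,0,0],[0,0,0.54,0,0,0],[0,0,0,0,0,0],[0,0,0,0,0,0]]

```text
time_s: 4.2
eef_pos: [514.6, -68.3, 181.1]
eef_rot: [0.842, 0.54, 0.001, 0.001]
wrist_force: [1.1, -0.6, 0.6]
grip_width: 39.8
grip_force: 0.0
```

Emit:
advance:
  moves:
    - [[0,0,0,0,0,0],[0,0,0,0,0,0],[0,0,0,0,0,0],[0,0,0,0,0,0],[0,0,0,0,0,0],[0,0,0,0,0,0]]
  jaw: 0
  force: 40

```text
time_s: 4.8
eef_pos: [514.5, -68.5, 180.5]
eef_rot: [0.842, 0.54, 0.001, 0.001]
wrist_force: [1.2, 0.1, 5.4]
grip_width: 17.1
grip_force: 40.0
```

To row units: -7.5 mm is -0.15, 0.2 mm is 0.004, 0.06 rad / 2 = 0.03.

Emit:
advance:
  moves:
    - [[0.004,-0.15,0,0,0,0.03],[0.004,-0.15,0,0,0,0.03],[0.004,-0.15,0,0,0,0.03],[0.004,-0.15,0,0,0,0.03]]

```text
time_s: 5.2
eef_pos: [491.3, -54.5, 180.6]
eef_rot: [0.901, 0.434, 0.003, 0.004]
wrist_force: [7.0, -4.4, -1.1]
grip_width: 17.6
grip_force: 40.0
```

Emit:
advance:
  moves:
    - [[0.004,-0.15,0,0,0,0.03],[0.004,-0.15,0,0,0,0.03],[0.004,-0.15,0,0,0,0.03],[0.004,-0.15,0,0,0,0.03],[0,0,0,0,0,0]]

```text
time_s: 5.7
eef_pos: [469.6, -33.5, 180.6]
eef_rot: [0.946, 0.324, 0.002, 0.004]
wrist_force: [5.9, -5.2, -1.0]
grip_width: 17.3
grip_force: 40.0
```

To row units: -7.5 mm is -0.15, -6 mm is -0.12, 0.06 rad / 2 = 0.03.

Emit:
advance:
  moves:
    - [[0.004,-0.15,0,0,0,0.03],[0.004,-0.12,0,0,0,0.025],[0,0,0,0,0,0],[0,0,0,0,0,0]]

```text
time_s: 6.1
eef_pos: [462.2, -23.2, 180.6]
eef_rot: [0.962, 0.272, 0.003, 0.004]
wrist_force: [4.9, -6.0, 0.2]
grip_width: 17.2
grip_force: 40.0
```

Emit:
advance:
  moves:
    - [[0,-0.04,0,0,0,0.005],[0,0,0,0,0,0],[0,0,0,0,0,0]]

```text
time_s: 6.4
eef_pos: [461.3, -21.8, 180.5]
eef_rot: [0.964, 0.267, 0.003, 0.004]
wrist_force: [5.4, -4.7, -1.0]
grip_width: 17.2
grip_force: 40.0
```

Emit:
advance:
  moves:
    - [[0,-0.04,0,0,0,0],[0,0,0,0,0,0],[0,0,0,0,0,0]]

```text
time_s: 6.7
eef_pos: [460.6, -20.6, 180.6]
eef_rot: [0.964, 0.266, 0.003, 0.004]
wrist_force: [6.1, -5.8, -1.0]
grip_width: 17.5
grip_force: 40.0
```

To row units: -2 mm is -0.04.

Emit:
advance:
  moves:
    - [[0,-0.04,0,0,0,0],[0,0,0,0,0,0],[0,0,0,0,0,0]]

```text
time_s: 7.0
eef_pos: [459.8, -19.4, 180.6]
eef_rot: [0.964, 0.266, 0.003, 0.005]
wrist_force: [6.9, -8.1, -2.9]
grip_width: 17.5
grip_force: 40.0
```

Emit:
advance:
  moves:
    - [[0,-0.04,0,0,0,0],[0,0,0,0,0,0],[0,0,0,0,0,0]]

```text
time_s: 7.3
eef_pos: [459.7, -19.2, 180.6]
eef_rot: [0.964, 0.265, 0.004, 0.006]
wrist_force: [8.1, -10.4, -5.4]
grip_width: 17.5
grip_force: 40.1
```

Emit:
advance:
  moves:
    - [[0,-0.04,0,0,0,0],[0,0,0,0,0,0],[0,0,0,0,0,0]]

```text
time_s: 7.6
eef_pos: [459.8, -19.2, 180.7]
eef_rot: [0.964, 0.264, 0.005, 0.008]
wrist_force: [11.0, -13.5, -9.2]
grip_width: 17.5
grip_force: 40.1
```

The position has stalled and the force is rising, so this is the rear stop. I'll add a little more push and check by eye.

To row units: -2 mm is -0.04.

Emit:
advance:
  moves:
    - [[0,-0.04,0,0,0,0],[0,0,0,0,0,0],[0,0,0,0,0,0],[0,0,0,0,0,0],[0,0,0,0,0,0]]

```text
time_s: 8.1
eef_pos: [459.8, -19.1, 180.7]
eef_rot: [0.964, 0.264, 0.006, 0.01]
wrist_force: [12.8, -17.3, -12.9]
grip_width: 17.0
grip_force: 40.1
```

```bash
python3 - <<'E'
from plant import arm, snapshot
from h import *
c=snapshot("side")["color"][160:280,230:370]
cv2.imwrite("pics/end.png",cv2.resize(c,None,fx=4.8,fy=4.8,interpolation=cv2.INTER_CUBIC))
E
```

```text
(no output)
```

View pics/end.png

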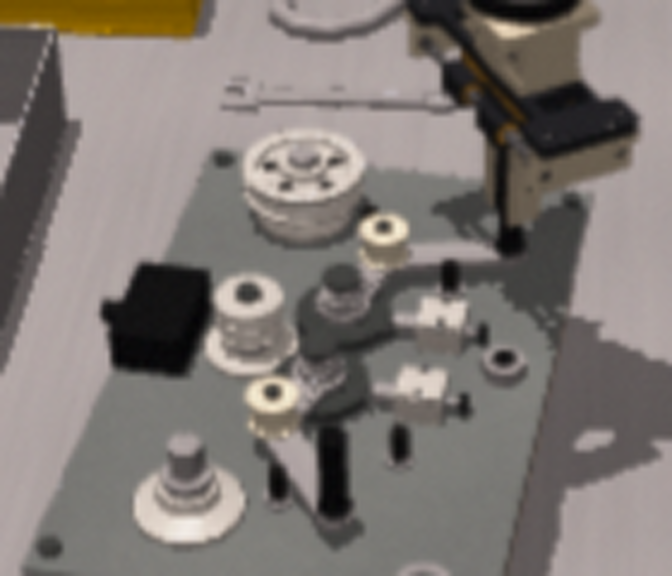

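The picture shows the right lever swung back against its stop pin (crop 450,270) with the pawl nose home. The gripper still holds the handle at (510,235), and the left side and the nut haven't moved.

```bash
python3 -c "
from plant import arm, snapshot
print(arm.finish_job())"
```

```text
the job is handed in; nothing more can be done
None
```

I handed the job in with the right tensioner lever (the pulley side) gripped by its handle and held against its rear stop, past the ratchet click; the left tensioner and loose parts were not touched.

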